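Load the cheese mill and ease its sprung presser down

ROBOT

A 6-joint arm with a two-finger parallel gripper is mounted at the origin on the work surface. World frame = base frame: x ahead of the robot, y to its left, z up, the work surface at z = 0. Lengths are in m, angles in rad, forces in N, time in s.
With the tool pointing down it reaches from about 0.375 to 0.9 m from the base axis. Payload 3.1 kg.
Tool frame: the origin (TCP) lies between the finger pads; the fingertips stand 17 mm ahead of it and the grasp point (between the pads) lies 2 mm behind it; z points along the fingers, y is the line along which they close (so a half turn about z gives the same grasp; the last joint's range is limited). The gripper opens to 87 mm and grips with 3 to 60 N. Pads are 19 mm wide; open, the fingers measure 117 mm over their backs; the gripper's body (75 mm by 190 mm) begins 51 mm behind the grasp point.
Start: joints at [-1.335, 0.527, 1.433, -0, 1.181, -0.178], TCP at [0.251, -0.572, 0.24] pointing down, gripper open.
Joint ranges: [-3.08, 3.08], [-0.75, 2.2], [0.22, 2.44], [-1.43, 4.57], [0, 2.65], [-2.85, 2.85]. Speed limits (rad/s): [2.79, 2.79, 3.14, 3.14, 3.14, 3.14].

INTERFACE

Orientations are given as a unit quaternion [x, y, z, w].
In Python, from workcell import read_state, snapshot, job, find_in, regions_of gives the robot as it stands.
- The arm moves only by the shell command python3 -m inch 'ROWS' [FORCE]. ROWS is JSON, a list of rows, each an object with "jaw": the finger opening in cm, from 0 to 8.7; "travel": the shift along the world's x, y, z in cm, a list of three; "dr": the turn, a rotation vector about the world's x, y, z in degrees, a list of three. In form: [{"jaw": jaw, "travel": [dx, dy, dz], "dr": [rx, ry, rz]}, ...]. A call has 1 to 20 rows; each row is the pose to reach, as a shift and turn from the pose commanded when the call began; what a row does not reach only later rows make up. A row lasts 1/10 s, in which the tool goes at most 50 mm and 8.59 degrees, less where a joint would pass 70% of its speed; a pose out of reach is approached as far as the arm can. A call with a gripper value outside its range is refused whole. The fingers move at their own pace and stop on an object; FORCE is the grip in N (left out, the last holds). Time passes only in rows, so rows that repeat a pose let the fingers close. It gives the time, the measured TCP pose, the force, the opening and the grip force at its end, in the units of the state.
- read_state(): the state, without advancing time (a new reading comes with each control period).
- snapshot(name): name is "scene" or "top" or "wrist"; returns a dict with "color" (384x512x3 uint8, red, green, blue), "depth" (384x512 float32, m along the optical axis (not along the pixel's ray), 0 where there is no reading), "mtx" (3x3 intrinsics, pixels), "T" (4x4, takes a point from camera to world coordinates). Camera axes: x right, y down, z forward; pixel columns grow to the right and rows downward; lengths in m; the calibration is good to about 2 mm. A picture is of the moment at which its call begins.
- job.sign_off(): hands the job in; it is judged then, once.
Trained networks look in a picture, given as the dict that the camera call returned (one of the last four; its "shot" number tells which), for a name from the list of things; names that differ only in an ending like _2 or _b are one class to them, and where a whole thing is asked for, a point or a joint stands for the part that bears it (a point fixed in the world has none). Each returns a list of dicts, best first, with "score" (0 to 1); they miss things now and then, are a little off and sometimes report something else, mostly with a low value. They report only what shows in the picture. A call takes as long as a camera call. They do not tell look-alikes from the thing itself.
- find_in(picture, target): "xy" ([column, row] in pixels, amid what is visible of it).
- regions_of(picture, target): "pixels" (384x512 bool, what is visible of it) and "xy" ([column, row] in pixels, amid what is visible of it).
The state is a dict: "time": time; "qpos": joint angles; "joint_velocities": joint speeds; "joint_torque": joint torques, N m; "tool_pos": TCP position; "eef_rot": TCP orientation; "force": force on the tool from outside, world axes, zero at the start; "torque": the same for the moment, N m; "opening": opening from 0.0 (shut) to 1.0 (fully open); "finger_force": force on a finger pad.
Only numpy, scipy, OpenCV 4.12 (cv2) and the standard library are available. Lean on these libraries where they do the work, as an engineer would, in place of code of your own. Each camera call takes 0.05 s, during which the arm holds its last target. There are 200 camera calls.

TASK

Load the cheese mill: stand the block of hard cheese upright in the mill's well, setting it down rather than dropping it, and let go of it while the presser frame is still parked open. Then take the presser's red handle, draw it over its spring's dead point and ease it slowly down, never letting it snap, until the presser rests gently on the cheese by its own spring, and only then let go. Do not knock the other things on the counter about.

Things in the scene. Friction and masses are not known exactly. Their poses are not given: they have to be found in the camera images.
- cheese_mid (a point): Centre of the loose pale-yellow cheese block: 60 mm (its x) by 50 mm (its y) by 70 mm tall (z), about 0.23 kg, standing on the counter, so its middle is 35 mm up. It is to stand in the well upright as it stands now, its 60 mm length along the mill's x (either way round).
- mill: White cheese mill, fixed. Origin on the counter under the presser's hinge; x points away from its front (well and shut handle lie on its -x side, towards the robot), y along the hinge, z up. 150 mm wide, from x = -160 to +90 mm; 50 mm high in front, motor behind the hinge 120 mm high. Steel hinge cheeks at x = 0, y = +-79 mm, 180 mm high.
- well (a point): Centre of the open mouth of the mill's steel well, level with the top of its 5 mm walls, 80 mm above the counter, 100 mm in front of the hinge; axes as the mill's. Inside it is 76 mm (x) by 70 mm (y). Its floor lies 60 to 72 mm above the counter (8 to 20 mm below the mouth), differently each time and not reported; the cheese will stand 50 to 62 mm out of it.
- hinge (a point): Middle of the presser's hinge axis, which runs along the mill's y, 165 mm above the counter.
- presser (a joint): Angle of the presser frame, rad: 0 = level (well empty), 1.2 = parked open on its stop. An over-centre spring keeps it parked above about 0.98; a few N at the handle draw it off. Below that, spring and weight drive it down ever harder (4 N at the handle at 0.5 rad, 6 N at 0.15), and it slams if let go. It comes to rest on the cheese between 0.07 and 0.25, according to the well's floor.
- handle (a point): Middle of the presser's round red handle bar: 16 mm thick, along the mill's y, 120 mm free between two side arms (10 mm thick, 16 mm deep) that run straight to the hinge, 180 mm away. In the mill's frame at angle q: x = -180 cos q, z = 165 + 180 sin q mm. Half-way along, a crossbar carries a white round nose, lowest point 45 mm below the arms' line, that lands on the cheese's middle.
- rail: Aluminium ticket rail, fixed; origin on the counter, close to the mill's origin, axes nearly as the mill's. Bar 540 mm long (y), x from -47 to +3 mm, underside 435 mm up: right above the parked handle. A gripper pointing straight down does not fit there, one leaning back towards the robot by 30 to 45 degrees does; over the well 15 degrees are enough to clear the parked presser. Posts at x = +30, y = +-250 mm.
- tomato_can: Bystander, red tin, 66 mm across, 85 mm tall; origin at the centre of its underside.
- olive_jar: Bystander, jar with a green cap, 70 mm across, 100 mm tall; origin at the centre of its underside.
- cup: Bystander, white cup, 76 mm across, 90 mm tall; origin at the centre of its underside.
- oregano: Bystander, small green glass pot beside the mill, 48 mm across, 50 mm tall; origin at the centre of its underside.
- shaker: Bystander, aluminium shaker on the mill's other side, 48 mm across, 78 mm tall; origin at the centre of its underside.
- spatula: Bystander, spatula lying flat in front of the mill, low; origin at the middle of its underside.
- flat_grater: Bystander, flat hand grater with a black handle, 260 mm long, 18 mm high, lying on the counter; origin at the middle of its underside.
There are look-alikes about, which are no part of the job. What is shaped like the part that bears cheese_mid but orange is not meant.

How it is judged:
By the outcome, as a careful person would: the job done as asked, in the order asked, and still so for the second after the job is handed in, with the robot touching nothing.
It also fails if it takes over 67 s, if anything falls off the work surface, if the arm or the gripper's body presses on something with over 40 N, if the wrist force passes 120 N, or if a joint passes its speed limit or range.

## Working session

There is one attempt and no reset: what is moved stays moved. The work goes in short steps, Python scripts to look and compute and a shell command to move; the robot and the scene stay as the last step left them, time stands still between calls to the robot, and variables do not carry over. Pictures are saved under pics/ and viewed, at most 13 in all, crops included, and the job is handed in when it is done.

```bash
mkdir -p pics; ls
cat > h.py <<'E'
import numpy as np,cv2
from workcell import *
def pts(p,mask):
    v,u=np.nonzero(mask&(p["depth"]>0)); d=p["depth"][v,u]
    K=p["mtx"]; c=np.stack([(u-K[0,2])/K[0,0]*d,(v-K[1,2])/K[1,1]*d,d],1)
    return c@p["T"][:3,:3].T+p["T"][:3,3]
def save(p,n): cv2.imwrite(n,p["color"][...,::-1])
E
python3 - <<'E'
from h import *
s=read_state();print({k:np.round(v,3) for k,v in s.items()})
ims=[]
for n in ["scene","top"]:
    p=snapshot(n); ims.append(p["color"])
    print(n,np.round(p["T"],3).tolist())
    for t in ["cheese_mid","mill","handle","rail","presser","well","hinge","tomato_can","olive_jar","cup","oregano","shaker","spatula","flat_grater"]:
        try:
            for r in regions_of(p,t)[:3]:
                q=pts(p,r["pixels"]); 
                if len(q): print(t,round(r["score"],2),np.round(r["xy"]),len(q),np.round(np.median(q,0),3),np.round(np.percentile(q,2,0),3),np.round(np.percentile(q,98,0),3), p["color"][r["pixels"]].mean(0).round())
        except Exception as e: print(t,e)
cv2.imwrite("pics/a.png",cv2.resize(np.hstack(ims),(800,300))[...,::-1])
save(p,"pics/top.png");cv2.imwrite("pics/scene.png",ims[0][...,::-1])
E
```

```text
pics
{'time': np.float64(0.0), 'qpos': array([-1.336,  0.528,  1.434, -0.   ,  1.181, -0.179]), 'joint_velocities': array([-0.   , -0.   , -0.001,  0.002,  0.003, -0.001]), 'joint_torque': array([  0.   , -44.004, -17.659,   0.063,   0.058,  -0.   ]), 'tool_pos': array([ 0.251, -0.572,  0.239]), 'eef_rot': array([ 0.979,  0.205, -0.   , -0.001]), 'force': array([ 0.205,  0.291, -0.233]), 'torque': array([ 0.055, -0.049,  0.011]), 'finger_force': np.float64(0.0), 'opening': np.float64(0.996)}
scene [[0.091, 0.746, -0.66, 1.617], [0.996, -0.074, 0.054, -0.051], [-0.009, -0.662, -0.749, 1.333], [0.0, 0.0, 0.0, 1.0]]
cheese_mid 0.75 [325. 199.] 399 [0.565 0.277 0.064] [0.513 0.169 0.004] [0.834 0.305 0.399] [188. 168. 101.]
cheese_mid 0.75 [296. 186.] 257 [0.484 0.198 0.056] [0.454 0.179 0.006] [0.498 0.227 0.075] [196.  97.  34.]
cheese_mid 0.67 [344. 176.] 432 [0.463 0.352 0.056] [0.417 0.321 0.001] [0.484 0.389 0.076] [198. 108.  40.]
mill 0.63 [223. 236.] 4582 [ 0.743 -0.083  0.118] [ 0.603 -0.164  0.008] [ 0.842 -0.004  0.341] [152. 138. 130.]
handle 0.61 [221. 198.] 1246 [ 0.705 -0
[... 3068 characters left out ...]
.334 0.094] [106.  99.  84.]
cup 0.34 [322. 159.] 226 [ 0.662 -0.185  0.07 ] [ 0.648 -0.206  0.009] [ 0.684 -0.167  0.082] [108. 103.  94.]
oregano 0.78 [243. 147.] 176 [0.704 0.045 0.049] [0.686 0.026 0.027] [0.727 0.064 0.056] [53. 88. 47.]
shaker 0.77 [323. 158.] 218 [ 0.662 -0.185  0.07 ] [ 0.648 -0.205  0.009] [ 0.683 -0.167  0.082] [108. 104.  95.]
spatula 0.95 [243. 239.] 846 [0.415 0.03  0.005] [ 0.355 -0.003 -0.004] [0.542 0.059 0.023] [143. 127. 112.]
flat_grater 0.94 [376. 254.] 666 [ 0.375 -0.376  0.007] [ 0.324 -0.404 -0.002] [ 0.483 -0.335  0.023] [91. 81. 72.]
flat_grater 0.39 [292. 128.] 696 [ 0.684 -0.077  0.331] [ 0.665 -0.159  0.047] [ 0.766 -0.008  0.344] [143.  77.  69.]
```

Run:
```python
from h import *
p=snapshot("top")
def rect(q): 
    r=cv2.minAreaRect((q[:,:2]*1000).astype(np.float32)); return np.round(r[0],1),np.round(r[1],1),round(r[2],1)
c=[r for r in regions_of(p,"cheese_mid")][:3]
for r in c:
    q=pts(p,r["pixels"]); t=q[q[:,2]>0.066]; print(np.round(r["xy"]),rect(t),len(t))
m=regions_of(p,"mill")[0]["pixels"]; m=cv2.dilate(m.astype(np.uint8),np.ones((7,7)))>0
q=pts(p,m)
for lo,hi in[(.04,.056),(.056,.074),(.074,.09),(.105,.13),(.165,.19),(.3,.36)]:
    t=q[(q[:,2]>lo)&(q[:,2]<hi)&(abs(q[:,1]+.075)<.095)]; print(lo,hi,len(t),rect(t), np.round(np.median(t,0),3))
C=p["color"]
h=C.astype(int); red=(h[...,0]>110)&(h[...,1]<60)&(h[...,2]<60)
t=pts(p,red&m);t=t[t[:,2]>.3]; print("red",len(t),rect(t),t.min(0),t.max(0))
a=cv2.resize(C[175:260,100:230],(780,510),interpolation=cv2.INTER_CUBIC)
cv2.imwrite("pics/c1.png",a[...,::-1])
a=cv2.resize(C[80:190,220:350],(709,600),interpolation=cv2.INTER_CUBIC)
cv2.imwrite("pics/c2.png",a[...,::-1])
```

```text
[138. 224.] (array([449.1, 358.6]), array([50.5, 59.9]), 25.3) 313
[167. 197.] (array([541.4, 281.5]), array([59.9, 49.4]), 15.4) 282
[193. 222.] (array([459.1, 195.2]), array([58.7, 47.8]), 39.7) 293
0.04 0.056 1599 (array([677. , -68.4]), array([162.7, 188.6]), 76.6) [ 0.676 -0.062  0.05 ]
0.056 0.074 653 (array([670.4, -76.1]), array([165.4, 164.7]), 84.2) [ 0.653 -0.067  0.061]
0.074 0.09 254 (array([677. , -70.1]), array([165.2, 150. ]), 78.6) [ 0.677 -0.068  0.08 ]
0.105 0.13 676 (array([773.1, -90. ]), array([165. ,  89.6]), 79.2) [ 0.787 -0.09   0.12 ]
0.165 0.19 94 (array([751.3, -84. ]), array([175. ,  30.9]), 84.1) [ 0.752 -0.01   0.179]
0.3 0.36 356 (array([685.8, -73.3]), array([141.4,  29.4]), 80.5) [ 0.68  -0.073  0.339]
red 277 (array([681.8, -74.1]), array([124. ,  26.8]), 84.5) [ 0.66311636 -0.13711489  0.30281347] [ 0.7009555  -0.01216903  0.34708868]
```

View pics/a.png

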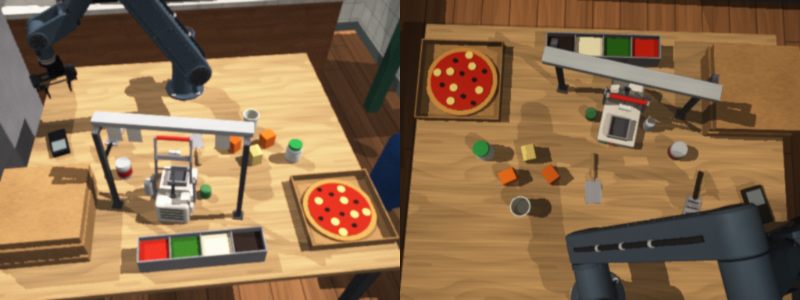

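View pics/c1.png

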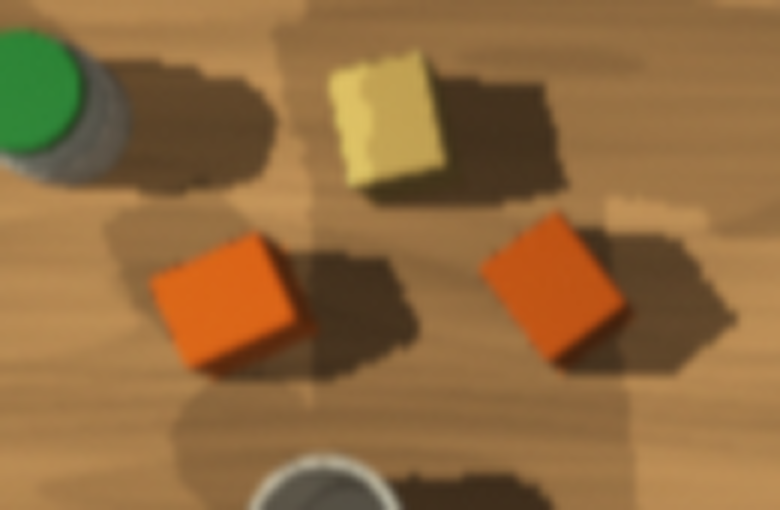

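View pics/c2.png

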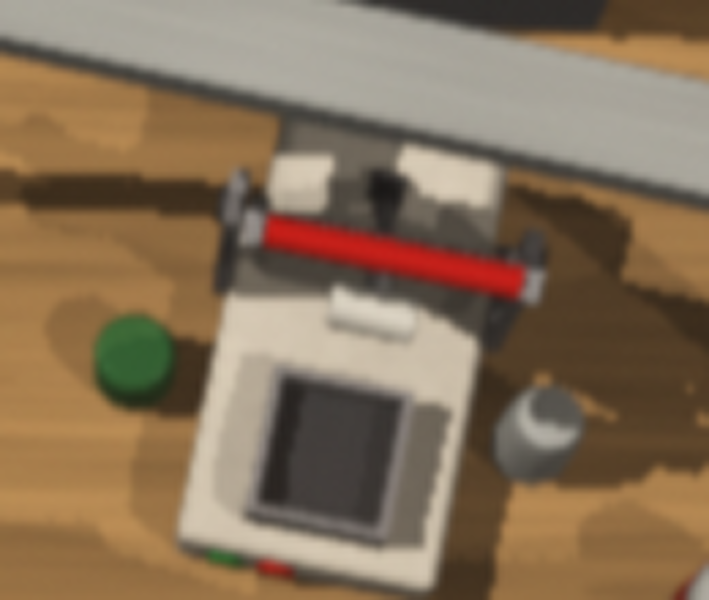

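Candidates for the cheese in the top view: pale yellow (165,197), orange (192,223) and orange (138,224). The yellow one fits the description, and the enlarged crop confirms it. The mill's well is at about (281,163) and the red bar, parked, at about (290,128). Next I measure how the gripper body lies and where the well's centre is.

```bash
cat >> h.py <<'E'
from scipy.spatial.transform import Rotation as R
def Rt(yaw,lean,along):  # closing axis along mill/cheese 'y' or 'x'(across); lean toward robot, deg
    M=R.from_euler('ZY',[yaw,-lean],degrees=True).as_matrix()
    z=-M[:,2]; y=M[:,1] if along=='y' else M[:,0]
    return np.stack([np.cross(y,z),y,z],1)
def go(pos,Rm):
    s=read_state(); C=R.from_quat(s["eef_rot"]).as_matrix()
    best=None
    for f in (1,-1):
        D=R.from_matrix(Rm@np.diag([f,f,1])@C.T).as_rotvec(degrees=True)
        print("travel cm",np.round((np.array(pos)-s["tool_pos"])*100,2),"dr",np.round(D,1))
E
python3 - <<'E'
from h import *
s=read_state();C=R.from_quat(s["eef_rot"]).as_matrix()
for n in["scene","top"]:
    p=snapshot(n); q=pts(p,p["depth"]>0); l=(q-s["tool_pos"])@C
    for a in range(-180,20,20):
        k=(l[:,2]>a/1000)&(l[:,2]<a/1000+.02)&(np.linalg.norm(l[:,:2],axis=1)<.16)
        if k.sum()>3: print(n,a,k.sum(),np.round(np.percentile(l[k],[1,99],0)*1000)[:,:2].tolist())
# well: dark interior in top image
p=snapshot("top");g=p["color"].astype(int)
m=np.zeros(g.shape[:2],bool); m[140:182,258:300]=True
q=pts(p,m); yaw=np.radians(-10.5)
t=q[(q[:,2]>.076)&(q[:,2]<.088)]
print(len(t),cv2.minAreaRect((t[:,:2]*1000).astype(np.float32)), t[:,2].mean())
f=q[(q[:,2]<.074)&(q[:,2]>.055)]; print("floor z",np.percentile(f[:,2],[5,25,50,75,95]))
E
```

```text
scene -180 144 [[-9.0, -36.0], [39.0, 36.0]]
scene -160 156 [[-33.0, -49.0], [41.0, 36.0]]
scene -140 88 [[15.0, -49.0], [31.0, 17.0]]
scene -120 154 [[-26.0, -90.0], [42.0, 89.0]]
scene -100 539 [[-37.0, -93.0], [40.0, 94.0]]
scene -80 274 [[-32.0, -85.0], [42.0, 87.0]]
scene -60 19 [[-8.0, -85.0], [38.0, 85.0]]
scene -40 47 [[-7.0, -58.0], [17.0, 59.0]]
scene -20 32 [[-2.0, -53.0], [14.0, 55.0]]
scene 0 22 [[-3.0, -52.0], [15.0, 52.0]]
top -100 53 [[13.0, -66.0], [36.0, 62.0]]
top -80 207 [[22.0, -53.0], [37.0, 69.0]]
top -60 7 [[20.0, 46.0], [37.0, 78.0]]
top -20 8 [[8.0, 41.0], [10.0, 53.0]]
169 ((646.6048583984375, -65.49223327636719), (79.96251678466797, 86.94334411621094), 79.04773712158203) 0.08059181551653659
floor z [0.05577747 0.05834237 0.06069973 0.06316438 0.06904541]
```

Run:
```python
import cv2
a=cv2.imread("pics/scene.png"); cv2.imwrite("pics/g.png",cv2.resize(a[10:140,0:150],(690,598),interpolation=cv2.INTER_CUBIC))
```

```text
(no output)
```

View pics/g.png

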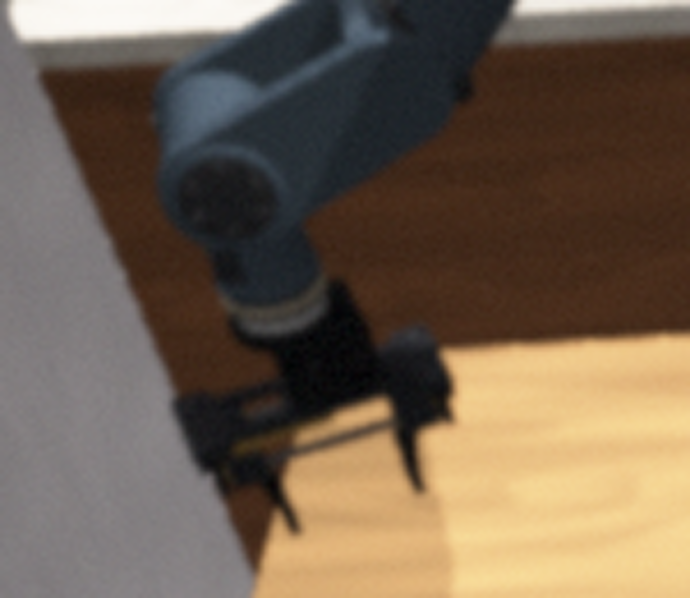

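The gripper's 190 mm lies along its closing line, so the bar has to be taken with a big lean of about 60°. Now I compute the approach above the cheese.

Run:
```python
from h import *
go([.52,.28,.24],Rt(12,20,'y'))
p=snapshot("scene"); q=pts(p,regions_of(p,"rail")[0]["pixels"]); 
a=np.radians(-10.8);X=np.array([np.cos(a),np.sin(a)]);Y=np.array([-X[1],X[0]]);H=np.array([.747,-.085])
t=q[(q[:,2]>.44)]; d=t[:,:2]-H; x=d@X;y=d@Y
for lo in(-.08,-.03,.02):
    k=(y>lo)&(y<lo+.06);print(lo,np.percentile(x[k],[1,50,99]).round(3),t[k,2].max())
```

```text
travel cm [2.687e+01 8.522e+01 5.000e-02] dr [-28.   -9.  165.9]
travel cm [2.687e+01 8.522e+01 5.000e-02] dr [  6.1 -19.1 -11.6]Traceback (most recent call last):
  File "<stdin>", line 7, in <module>
    return _quantile_unchecked(
        a, q, axis, out, overwrite_input, method, keepdims, weights)
    return _ureduce(a,
                    func=_quantile_ureduce_func,
    ...<5 lines>...
                    overwrite_input=overwrite_input,
                    method=method)
    r = func(a, **kwargs)
    result = _quantile(arr,
                       quantiles=q,
    ...<2 lines>...
                       out=out,
                       weights=wgt)
    slices_having_nans = np.isnan(arr[-1, ...])
                                  ~~~^^^^^^^^^
IndexError: index -1 is out of bounds for axis 0 with size 0
```

```bash
python3 -m inch '[{"jaw":8.7,"travel":[10,30,5],"dr":[2,-6,-4]},{"jaw":8.7,"travel":[10,30,5],"dr":[2,-6,-4]},{"jaw":8.7,"travel":[10,30,5],"dr":[2,-6,-4]},{"jaw":8.7,"travel":[10,30,5],"dr":[2,-6,-4]},{"jaw":8.7,"travel":[10,30,5],"dr":[2,-6,-4]},{"jaw":8.7,"travel":[10,30,5],"dr":[2,-6,-4]},{"jaw":8.7,"travel":[26.9,85.2,2],"dr":[6.1,-19.1,-11.6]},{"jaw":8.7,"travel":[26.9,85.2,2],"dr":[6.1,-19.1,-11.6]},{"jaw":8.7,"travel":[26.9,85.2,2],"dr":[6.1,-19.1,-11.6]},{"jaw":8.7,"travel":[26.9,85.2,2],"dr":[6.1,-19.1,-11.6]},{"jaw":8.7,"travel":[26.9,85.2,2],"dr":[6.1,-19.1,-11.6]},{"jaw":8.7,"travel":[26.9,85.2,2],"dr":[6.1,-19.1,-11.6]},{"jaw":8.7,"travel":[26.9,85.2,2],"dr":[6.1,-19.1,-11.6]},{"jaw":8.7,"travel":[26.9,85.2,2],"dr":[6.1,-19.1,-11.6]},{"jaw":8.7,"travel":[26.9,85.2,2],"dr":[6.1,-19.1,-11.6]},{"jaw":8.7,"travel":[26.9,85.2,2],"dr":[6.1,-19.1,-11.6]},{"jaw":8.7,"travel":[26.9,85.2,2],"dr":[6.1,-19.1,-11.6]},{"jaw":8.7,"travel":[26.9,85.2,2],"dr":[6.1,-19.1,-11.6]},{"jaw":8.7,"travel":[26.9,85.2,2],"dr":[6.1,-19.1,-11.6]},{"jaw":8.7,"travel":[26.9,85.2,2],"dr":[6.1,-19.1,-11.6]}]' 20
python3 - <<'E'
from h import *
print(read_state()["tool_pos"])
p=snapshot("wrist"); save(p,"pics/w1.png")
for r in regions_of(p,"cheese_mid")[:3]:
    q=pts(p,r["pixels"]); 
    if len(q)<50: continue
    z=np.percentile(q[:,2],98); t=q[abs(q[:,2]-z)<.006]
    print(r["score"],r["xy"],p["color"][r["pixels"]].mean(0).round(),z,len(t),cv2.minAreaRect((t[:,:2]*1000).astype(np.float32)))
E
```

```text
time: 3.9
tool_pos: [0.5198, 0.2808, 0.2591]
eef_rot: [0.979, 0.104, 0.172, -0.018]
force: [-0.2, -0.0, 0.2]
opening: 0.997
finger_force: 0.0
[0.51979391 0.28082201 0.25907544]
0.96 [259.4, 214.7] [237. 223. 124.] 0.07096033963473332 1704 ((542.311279296875, 280.0439147949219), (59.28108215332031, 50.06592559814453), 12.268351554870605)
0.85 [198.6, 279.1] [211. 115.  12.] 0.07084266059935827 571 ((449.8432922363281, 355.22265625), (50.0702018737793, 57.246612548828125), 26.052583694458008)
0.74 [312.7, 288.1] [235. 133.  10.] 0.07100644415723044 1005 ((462.19769287109375, 195.38076782226562), (29.74020004272461, 65.3547592163086), 12.065693855285645)
```

View pics/w1.png

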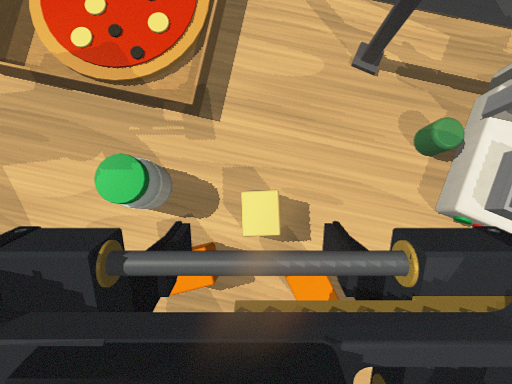

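The cheese is at wrist-view (260,214), pale yellow, with its centre at (0.542, 0.280) and yaw 12.3°. The oranges lie nearer the hand. Now I descend.

```bash
python3 -m inch '[{"jaw":8.7,"travel":[2.2,0,-10],"dr":[0,0,0]},{"jaw":8.7,"travel":[2.2,0,-10],"dr":[0,0,0]},{"jaw":8.7,"travel":[2.2,0,-10],"dr":[0,0,0]},{"jaw":8.7,"travel":[2.2,0,-16],"dr":[0,0,0]},{"jaw":8.7,"travel":[2.2,0,-19],"dr":[0,0,0]},{"jaw":8.7,"travel":[2.2,0,-21.1],"dr":[0,0,0]},{"jaw":8.7,"travel":[2.2,0,-21.1],"dr":[0,0,0]},{"jaw":8.7,"travel":[2.2,0,-21.1],"dr":[0,0,0]},{"jaw":4.5,"travel":[2.2,0,-21.1],"dr":[0,0,0]},{"jaw":4.5,"travel":[2.2,0,-21.1],"dr":[0,0,0]},{"jaw":4.5,"travel":[2.2,0,-21.1],"dr":[0,0,0]},{"jaw":4.5,"travel":[2.2,0,-21.1],"dr":[0,0,0]},{"jaw":4.5,"travel":[2.2,0,-21.1],"dr":[0,0,0]},{"jaw":4.5,"travel":[2.2,0,-21.1],"dr":[0,0,0]},{"jaw":4.5,"travel":[2.2,0,-21.1],"dr":[0,0,0]},{"jaw":4.5,"travel":[2.2,0,-21.1],"dr":[0,0,0]}]' 20
```

```text
time: 5.6
tool_pos: [0.5424, 0.2801, 0.0488]
eef_rot: [0.979, 0.103, 0.173, -0.018]
force: [-1.2, 2.1, 3.9]
opening: 0.575
finger_force: 19.8
```

```bash
python3 -m inch '[{"jaw":4.5,"travel":[0,0,3],"dr":[0,0,0]},{"jaw":4.5,"travel":[0,0,8],"dr":[0,0,0]},{"jaw":4.5,"travel":[0,0,11],"dr":[0,0,0]},{"jaw":4.5,"travel":[0,-4,11],"dr":[0,0,-4]},{"jaw":4.5,"travel":[0.3,-8,11],"dr":[0,0,-8]},{"jaw":4.5,"travel":[0.6,-12,11],"dr":[0,0,-12]},{"jaw":4.5,"travel":[0.9,-16,11],"dr":[0,0,-16]},{"jaw":4.5,"travel":[1.2,-20,11],"dr":[0,0,-20]},{"jaw":4.5,"travel":[1.5,-24,11],"dr":[0,0,-23]},{"jaw":4.5,"travel":[1.5,-28,11],"dr":[0,0,-23]},{"jaw":4.5,"travel":[1.5,-31,11],"dr":[0,0,-23]},{"jaw":4.5,"travel":[1.5,-33,11],"dr":[0,0,-23]},{"jaw":4.5,"travel":[1.5,-33,11],"dr":[0,0,-23]},{"jaw":4.5,"travel":[1.5,-33,11],"dr":[0,0,-23]},{"jaw":4.5,"travel":[1.5,-33,11],"dr":[0,0,-23]}]' 20
python3 - <<'E'
from h import *
s=read_state();print(s["tool_pos"],s["opening"],s["finger_force"])
C=R.from_quat(s["eef_rot"]).as_matrix();print("toolY ang",np.degrees(np.arctan2(C[1,1],C[0,1])),C[:,2])
p=snapshot("wrist"); save(p,"pics/w2.png")
q=pts(p,p["depth"]>0)
def rect(t): return cv2.minAreaRect((t[:,:2]*1000).astype(np.float32))
yel=(p["color"][...,0]>150)&(p["color"][...,2].astype(int)<p["color"][...,0].astype(int)-60)
ch=pts(p,regions_of(p,"cheese_mid")[0]["pixels"]); zt=np.percentile(ch[:,2],98); t=ch[abs(ch[:,2]-zt)<.006]; print("cheese",zt,rect(t))
w=q[(q[:,0]>.58)&(q[:,0]<.71)&(abs(q[:,1]+.066)<.056)]
t=w[(w[:,2]>.076)&(w[:,2]<.086)]; print("rim",len(t),rect(t))
f=w[(w[:,2]>.05)&(w[:,2]<.075)&(np.hypot(w[:,0]-.648,w[:,1]+.066)<.028)]; print("floor",len(f),np.median(f[:,2]) if len(f) else 0)
c=p["color"].astype(int);red=(c[...,0]>120)&(c[...,1]<70)&(c[...,2]<70)
t=pts(p,red);t=t[(t[:,2]>.31)&(t[:,2]<.36)];print("red",len(t),rect(t) if len(t) else 0)
E
```

```text
time: 7.1
tool_pos: [0.5565, -0.0492, 0.158]
eef_rot: [0.98, -0.094, 0.172, 0.017]
force: [-0.3, -0.3, -2.4]
opening: 0.577
finger_force: 19.8
[ 0.55650877 -0.04922308  0.15795228] 0.5768490682045903 19.768176631769165
toolY ang -100.96253608678806 [ 0.33394601 -0.06517157 -0.9403365 ]
cheese 0.17982546192950785 ((559.0961303710938, -50.81808090209961), (49.951629638671875, 54.1298713684082), 80.23196411132812)
rim 2097 ((647.8555297851562, -68.10986328125), (80.1230697631836, 86.82898712158203), 79.55702209472656)
floor 2486 0.05997351576323698
red 0 0
```

View pics/w2.png

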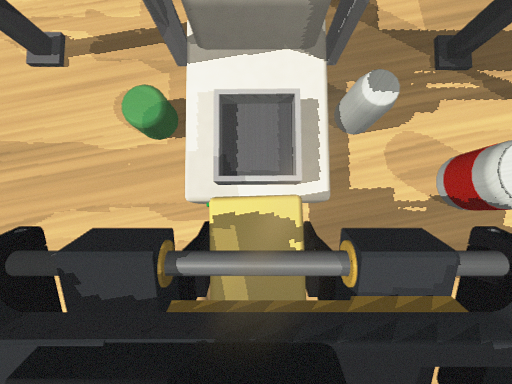

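```bash
python3 -m inch '[{"jaw":4.5,"travel":[3,-0.6,0],"dr":[0,0,0.4]},{"jaw":4.5,"travel":[6,-1.2,0],"dr":[0,0,0.4]},{"jaw":4.5,"travel":[8.5,-1.7,0],"dr":[0,0,0.4]},{"jaw":4.5,"travel":[9.15,-1.85,0],"dr":[0,0,0.4]},{"jaw":4.5,"travel":[9.15,-1.85,0],"dr":[0,0,0.4]},{"jaw":4.5,"travel":[9.15,-1.85,-1.5],"dr":[0,0,0.4]},{"jaw":4.5,"travel":[9.15,-1.85,-2.5],"dr":[0,0,0.4]},{"jaw":4.5,"travel":[9.15,-1.85,-2.5],"dr":[0,0,0.4]}]' 20
python3 - <<'E'
from h import *
s=read_state();print(s["tool_pos"],s["force"])
p=snapshot("wrist"); 
q=pts(p,p["depth"]>0)
ch=pts(p,regions_of(p,"cheese_mid")[0]["pixels"]); zt=np.percentile(ch[:,2],98); t=ch[abs(ch[:,2]-zt)<.006]; print("cheese",zt,cv2.minAreaRect((t[:,:2]*1000).astype(np.float32)))
p=snapshot("top"); save(p,"pics/t2.png")
c=p["color"].astype(int);red=(c[...,0]>110)&(c[...,1]<60)&(c[...,2]<60)
t=pts(p,red);t=t[(t[:,2]>.25)&(t[:,2]<.36)];print("red",len(t),np.median(t,0))
E
```

```text
time: 8.0
tool_pos: [0.6458, -0.0675, 0.1312]
eef_rot: [0.981, -0.091, 0.17, 0.016]
force: [-0.5, 0.3, -2.6]
opening: 0.573
finger_force: 19.8
[ 0.64577966 -0.06751416  0.13119112] [-0.54428562  0.29633221 -2.56092406]
cheese 0.15305469766774657 ((647.3356323242188, -68.9553451538086), (50.89224624633789, 51.408973693847656), 79.47776794433594)
red 305 [ 0.68024959 -0.07273311  0.33910023]
```

```bash
python3 -m inch '[{"jaw":4.5,"travel":[0.1,0,-0.4],"dr":[0,0,0]},{"jaw":4.5,"travel":[0.1,0,-0.8],"dr":[0,0,0]},{"jaw":4.5,"travel":[0.1,0,-1.2],"dr":[0,0,0]},{"jaw":4.5,"travel":[0.1,0,-1.5],"dr":[0,0,0]},{"jaw":4.5,"travel":[0.1,0,-1.8],"dr":[0,0,0]},{"jaw":4.5,"travel":[0.1,0,-1.8],"dr":[0,0,0]},{"jaw":4.5,"travel":[0.1,0,-1.8],"dr":[0,0,0]}]' 20
python3 -m inch '[{"jaw":4.5,"travel":[0,0,-0.1],"dr":[0,0,0]},{"jaw":4.5,"travel":[0,0,-0.2],"dr":[0,0,0]},{"jaw":4.5,"travel":[0,0,-0.2],"dr":[0,0,0]}]' 20
```

```text
time: 8.85
tool_pos: [0.6498, -0.0687, 0.1154]
eef_rot: [0.981, -0.091, 0.173, 0.016]
force: [-0.2, -0.1, -2.6]
opening: 0.578
finger_force: 19.8
time: 9.15
tool_pos: [0.6498, -0.0687, 0.1135]
eef_rot: [0.981, -0.091, 0.173, 0.016]
force: [0.3, 0.4, -2.9]
opening: 0.578
finger_force: 19.8
```

```bash
python3 -m inch '[{"jaw":4.5,"travel":[-0.1,0,-0.1],"dr":[0,0,0]},{"jaw":4.5,"travel":[-0.1,0,-0.2],"dr":[0,0,0]},{"jaw":4.5,"travel":[-0.1,0,-0.2],"dr":[0,0,0]}]' 20
python3 -m inch '[{"jaw":4.5,"travel":[0,0,-0.1],"dr":[0,0,0]},{"jaw":4.5,"travel":[0,0,-0.2],"dr":[0,0,0]},{"jaw":4.5,"travel":[0,0,-0.2],"dr":[0,0,0]}]' 20
```

```text
time: 9.45
tool_pos: [0.6487, -0.0687, 0.1114]
eef_rot: [0.981, -0.091, 0.173, 0.016]
force: [0.6, -0.2, -1.3]
opening: 0.577
finger_force: 19.8
time: 9.75
tool_pos: [0.6489, -0.0687, 0.1095]
eef_rot: [0.981, -0.091, 0.173, 0.016]
force: [0.1, 0.4, -2.3]
opening: 0.577
finger_force: 19.8
```

```bash
python3 -m inch '[{"jaw":4.5,"travel":[0,0,-0.1],"dr":[0,0,0]},{"jaw":4.5,"travel":[0,0,-0.1],"dr":[0,0,0]}]' 20
python3 -m inch '[{"jaw":4.5,"travel":[0,0,-0.1],"dr":[0,0,0]},{"jaw":4.5,"travel":[0,0,-0.1],"dr":[0,0,0]}]' 20
```

```text
time: 9.95
tool_pos: [0.6489, -0.0688, 0.1094]
eef_rot: [0.98, -0.091, 0.173, 0.017]
force: [-2.7, 0.9, 3.8]
opening: 0.577
finger_force: 19.8
time: 10.15
tool_pos: [0.649, -0.0688, 0.1093]
eef_rot: [0.98, -0.091, 0.174, 0.017]
force: [-6.0, -0.0, 9.8]
opening: 0.578
finger_force: 19.8
```

The cheese is on the floor of the well. I release it and back off towards the robot.

```bash
python3 -m inch '[{"jaw":4.5,"travel":[0,0,0.1],"dr":[0,0,0]},{"jaw":5.4,"travel":[0,0,0.1],"dr":[0,0,0]},{"jaw":6.5,"travel":[0,0,0.1],"dr":[0,0,0]},{"jaw":7.8,"travel":[0,0,0.1],"dr":[0,0,0]},{"jaw":7.8,"travel":[0,0,0.1],"dr":[0,0,0]},{"jaw":7.8,"travel":[0,0,0.1],"dr":[0,0,0]},{"jaw":7.8,"travel":[-1.2,0.2,2],"dr":[0,0,0]},{"jaw":7.8,"travel":[-3,0.5,4],"dr":[0,0,0]},{"jaw":7.8,"travel":[-6,1,6],"dr":[0,0,0]},{"jaw":7.8,"travel":[-10,1.8,8],"dr":[0,0,0]},{"jaw":7.8,"travel":[-14,2.5,10],"dr":[0,0,0]},{"jaw":7.8,"travel":[-17,3,12],"dr":[0,0,0]},{"jaw":7.8,"travel":[-17,3,12],"dr":[0,0,0]},{"jaw":7.8,"travel":[-17,3,12],"dr":[0,0,0]}]' 20
python3 - <<'E'
from h import *
s=read_state();print(s["tool_pos"],s["qpos"])
p=snapshot("wrist"); save(p,"pics/w3.png")
q=pts(p,p["depth"]>0)
ch=pts(p,regions_of(p,"cheese_mid")[0]["pixels"]); zt=np.percentile(ch[:,2],98); t=ch[abs(ch[:,2]-zt)<.006]; print("cheese",zt,cv2.minAreaRect((t[:,:2]*1000).astype(np.float32)))
a=np.radians(-10.5);X=np.array([np.cos(a),np.sin(a)]);Y=np.array([-X[1],X[0]]);W=np.array([.648,-.068]);H=W+.1*X;print("H",H)
for n in("wrist","top","scene"):
    p=snapshot(n);c=p["color"].astype(int);red=(c[...,0]>100)&(c[...,1]<.45*c[...,0])&(c[...,2]<.45*c[...,0])
    t=pts(p,red);d=t[:,:2]-H;x=d@X;y=d@Y;k=(t[:,2]>.3)&(t[:,2]<.36)&(abs(y)<.06)
    print(n,k.sum(),"x",np.percentile(x[k],[5,50,95]).round(4),"y",y[k].min(),y[k].max(),"z",np.percentile(t[k,2],[5,50,95]).round(4))
    q=pts(p,p["depth"]>0);d=q[:,:2]-H;x=d@X;y=d@Y
    for lo in(-.1,-.03,.04):
        k=(y>lo)&(y<lo+.06)&(q[:,2]>.425)&(q[:,2]<.48)&(x>-.1)&(x<.06)
        if k.sum()>20:print(" rail",lo,np.percentile(x[k],[1,50,99]).round(3),np.percentile(q[k,2],[1,99]).round(3))
go(np.r_[H+X*(-.065-.13),.333+.06],Rt(-10.5,62,'x'))
E
```

```text
time: 11.55
tool_pos: [0.4794, -0.039, 0.2285]
eef_rot: [0.98, -0.091, 0.174, 0.017]
force: [0.8, 0.8, -0.2]
opening: 0.895
finger_force: 0.0
[ 0.47938468 -0.03897652  0.22850122] [-0.34773178  0.2524048   2.03960764  0.11304577  0.50399315  1.31901758]
cheese 0.09654516031555099 ((739.4614868164062, -85.55525207519531), (166.6637420654297, 19.52234649658203), 79.3757095336914)
H [ 0.74632549 -0.08622355]Traceback (most recent call last):
  File "<stdin>", line 10, in <module>
    return _quantile_unchecked(
        a, q, axis, out, overwrite_input, method, keepdims, weights)
    return _ureduce(a,
                    func=_quantile_ureduce_func,
    ...<5 lines>...
                    overwrite_input=overwrite_input,
                    method=method)
    r = func(a, **kwargs)
    result = _quantile(arr,
                       quantiles=q,
    ...<2 lines>...
                       out=out,
                       weights=wgt)
    slices_having_nans = np.isnan(arr[-1, ...])
                                  ~~~^^^^^^^^^
IndexError: index -1 is out of bounds for axis 0 with size 0
```

View pics/w3.png

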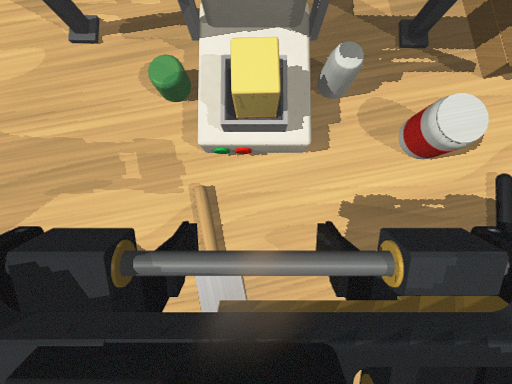

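The wrist view shows the cheese upright in the well at (255,77), the presser still open, and the shaker and oregano undisturbed. Now I stage for the handle with the gripper turned 90° and a 60° lean.

```bash
cat >> h.py <<'E'
a=np.radians(-10.5);X=np.array([np.cos(a),np.sin(a)]);Y=np.array([-X[1],X[0]]);H=np.array([.7463,-.0862])
def hp(q): return np.r_[H-.18*np.cos(q)*X,.165+.18*np.sin(q)]
E
python3 - <<'E'
from h import *
Rm=Rt(-10.5,60,'x'); print(hp(1.2))
go(hp(1.2)-.09*Rm[:,2],Rm)
E
```

```text
[ 0.68216779 -0.0743138   0.33276704]
travel cm [12.54 -2.09 15.05] dr [-63.6 -19.9  70.2]
travel cm [12.54 -2.09 15.05] dr [ 52.1 -41.6 -70. ]
```

```bash
python3 -m inch '[{"jaw":6,"travel":[0,0,5],"dr":[-6,-2,7]},{"jaw":6,"travel":[0,0,9],"dr":[-12,-4,14]},{"jaw":6,"travel":[0,0,12],"dr":[-18,-6,20]},{"jaw":6,"travel":[2,0,15],"dr":[-24,-8,27]},{"jaw":6,"travel":[2,0,15],"dr":[-30,-9,33]},{"jaw":6,"travel":[2,0,15],"dr":[-36,-11,40]},{"jaw":6,"travel":[4,-1,15],"dr":[-41,-13,45]},{"jaw":6,"travel":[4,-1,15],"dr":[-46,-14,51]},{"jaw":6,"travel":[6,-1,15],"dr":[-51,-16,56]},{"jaw":6,"travel":[6,-1,15],"dr":[-56,-17.5,62]},{"jaw":6,"travel":[8,-2,15],"dr":[-60,-19,66]},{"jaw":6,"travel":[8,-2,15],"dr":[-63.6,-19.9,70.2]},{"jaw":6,"travel":[9,-2,15],"dr":[-63.6,-19.9,70.2]},{"jaw":6,"travel":[9,-2,15],"dr":[-63.6,-19.9,70.2]},{"jaw":6,"travel":[9,-2,15],"dr":[-63.6,-19.9,70.2]},{"jaw":6,"travel":[9,-2,15],"dr":[-63.6,-19.9,70.2]}]' 12
python3 - <<'E'
from h import *
s=read_state();print(s["tool_pos"].round(4),s["qpos"].round(3),R.from_quat(s["eef_rot"]).as_matrix().round(3))
Rm=Rt(-10.5,60,'x'); go(hp(1.2)-.09*Rm[:,2],Rm)
p=snapshot("wrist"); save(p,"pics/w4.png")
for n in("wrist","top"):
    p=snapshot(n) if n!="wrist" else p;c=p["color"].astype(int);red=(c[...,0]>90)&(c[...,1]<.4*c[...,0])&(c[...,2]<.4*c[...,0])
    t=pts(p,red);d=t[:,:2]-H;x=d@X;y=d@Y;k=(t[:,2]>.3)&(t[:,2]<.36)&(abs(y)<.06)&(abs(x)<.12)
    if k.sum()>10:print(n,k.sum(),"x",np.percentile(x[k],[5,50,95]).round(4),"y",y[k].min(),y[k].max(),"z",np.percentile(t[k,2],[5,50,95]).round(4))
    q=pts(p,p["depth"]>0);d=q[:,:2]-H;x=d@X;y=d@Y
    for lo in(-.1,-.03,.04):
        k=(y>lo)&(y<lo+.06)&(q[:,2]>.425)&(q[:,2]<.48)&(x>-.08)&(x<.06)
        if k.sum()>20:print(" rail",lo,np.percentile(x[k],[1,50,99]).round(3),np.percentile(q[k,2],[1,99]).round(3))
E
```

```text
time: 13.3
tool_pos: [0.5673, -0.0339, 0.3772]
eef_rot: [0.689, 0.563, 0.282, 0.359]
force: [-0.6, 1.0, 0.2]
opening: 0.691
finger_force: 0.0
[ 0.5673 -0.0339  0.3772] [-0.282  0.101  2.062  1.01   0.059 -1.065] [[ 0.207  0.574  0.792]
 [ 0.978 -0.108 -0.177]
 [-0.016  0.812 -0.584]]
travel cm [ 3.83 -2.62  0.06] dr [-0.2 -5.8  1.5]
travel cm [ 3.83 -2.62  0.06] dr [148.1 -30.2 -97.7]
wrist 1257 x [-0.0742 -0.0722 -0.0664] y -0.04974211481866054 0.059944231243923264 z [0.3302 0.3364 0.3399]
 rail -0.03 [-0.052 -0.05  -0.047] [0.435 0.459]
 rail 0.04 [-0.051 -0.049 -0.046] [0.435 0.459]
top 279 x [-0.0742 -0.0686 -0.0604] y -0.05869252581650428 0.059779149345063995 z [0.3344 0.3398 0.344 ]
 rail -0.1 [-0.053 -0.032 -0.003] [0.439 0.465]
 rail -0.03 [-0.052 -0.031 -0.002] [0.44  0.465]
 rail 0.04 [-0.051 -0.029 -0.002] [0.44  0.465]
```

View pics/w4.png

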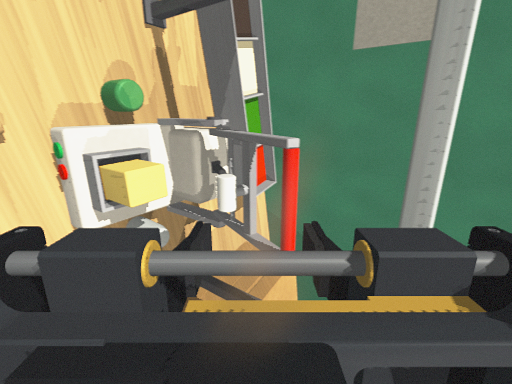

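The wrist view shows the red bar at (290,195), free between the arms, with the rail at upper right. I correct to the staging pose and check it.

```bash
python3 -m inch '[{"jaw":4.4,"travel":[1,-0.7,0],"dr":[0,-1.5,0.4]},{"jaw":4.4,"travel":[2,-1.4,0],"dr":[0,-3,0.8]},{"jaw":4.4,"travel":[3,-2,0],"dr":[-0.1,-4.5,1.2]},{"jaw":4.4,"travel":[3.8,-2.6,0],"dr":[-0.2,-5.8,1.5]},{"jaw":4.4,"travel":[3.8,-2.6,0],"dr":[-0.2,-5.8,1.5]},{"jaw":4.4,"travel":[3.8,-2.6,0],"dr":[-0.2,-5.8,1.5]},{"jaw":4.4,"travel":[3.8,-2.6,0],"dr":[-0.2,-5.8,1.5]}]' 12
python3 - <<'E'
from h import *
s=read_state();print(s["tool_pos"].round(4),s["qpos"].round(3))
Rm=Rt(-10.5,60,'x'); go(hp(1.2)-.005*Rm[:,2],Rm)
E
```

```text
time: 14.1
tool_pos: [0.6053, -0.0608, 0.3774]
eef_rot: [0.667, 0.553, 0.32, 0.384]
force: [-0.7, 0.6, -0.5]
opening: 0.508
finger_force: 0.0
[ 0.6053 -0.0608  0.3774] [-0.354  0.178  2.056  2.308  0.198 -2.401]
travel cm [ 7.26 -1.27 -4.22] dr [-0.1  0.   0.2]
travel cm [ 7.26 -1.27 -4.22] dr [153.1 -28.6 -89.9]
```

```bash
python3 -m inch '[{"jaw":4.4,"travel":[1.5,-0.26,-0.87],"dr":[0,0,0]},{"jaw":4.4,"travel":[3,-0.52,-1.74],"dr":[0,0,0]},{"jaw":4.4,"travel":[4.5,-0.8,-2.6],"dr":[0,0,0]},{"jaw":4.4,"travel":[5.5,-0.96,-3.2],"dr":[0,0,0]},{"jaw":4.4,"travel":[5.5,-0.96,-3.2],"dr":[0,0,0]},{"jaw":4.4,"travel":[5.5,-0.96,-3.2],"dr":[0,0,0]}]' 12
python3 - <<'E'
from h import *
s=read_state();print(s["tool_pos"].round(4),s["qpos"].round(3))
Rm=Rt(-10.5,60,'x'); go(hp(1.2)-.005*Rm[:,2],Rm)
p=snapshot("wrist"); save(p,"pics/w5.png")
c=p["color"].astype(int);red=(c[...,0]>90)&(c[...,1]<.4*c[...,0])&(c[...,2]<.4*c[...,0])
t=pts(p,red);l=(t-s["tool_pos"])@R.from_quat(s["eef_rot"]).as_matrix();k=(abs(l[:,1])<.04)&(l[:,2]<.06)&(l[:,2]>-.02)
print("bar in tool frame",k.sum(),np.percentile(l[k],[3,50,97],0).round(4))
E
```

```text
time: 14.7
tool_pos: [0.6591, -0.069, 0.3457]
eef_rot: [0.666, 0.554, 0.32, 0.384]
force: [-0.6, 0.2, 0.1]
opening: 0.503
finger_force: 0.0
[ 0.6591 -0.069   0.3457] [-0.328  0.311  1.98   2.558  0.228 -2.642]
travel cm [ 1.88 -0.45 -1.05] dr [-0. -0.  0.]
travel cm [ 1.88 -0.45 -1.05] dr [153.2 -28.4 -90. ]
bar in tool frame 2837 [[-0.0479 -0.0069  0.0182]
 [ 0.0214  0.0001  0.0199]
 [ 0.058   0.007   0.024 ]]
```

View pics/w5.png

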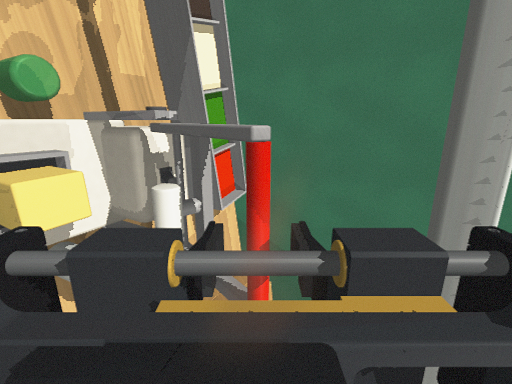

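The wrist view shows the bar centred between the fingers at (258,225). I slide in the last 2 cm and grip it.

```bash
python3 -m inch '[{"jaw":4.4,"travel":[0.6,-0.12,-0.35],"dr":[0.25,1.5,0]},{"jaw":4.4,"travel":[1.2,-0.25,-0.7],"dr":[0.55,3,0]},{"jaw":4.4,"travel":[1.8,-0.35,-1.1],"dr":[0.55,3,0]},{"jaw":4.4,"travel":[1.8,-0.35,-1.1],"dr":[0.55,3,0]}]' 12
python3 - <<'E'
from h import *
s=read_state();print(s["tool_pos"].round(4),s["qpos"].round(3),s["force"].round(1))
Rm=Rt(-10.5,57,'x'); go(hp(1.2)-.005*Rm[:,2],Rm)
E
```

```text
time: 15.15
tool_pos: [0.6773, -0.073, 0.3357]
eef_rot: [0.676, 0.561, 0.305, 0.367]
force: [0.0, -0.2, 0.5]
opening: 0.505
finger_force: 0.0
[ 0.6773 -0.073   0.3357] [-0.32   0.338  1.918  2.323  0.155 -2.403] [ 0.  -0.2  0.5]
travel cm [ 0.08 -0.06 -0.02] dr [0.  0.1 0.1]
travel cm [ 0.08 -0.06 -0.02] dr [148.4 -27.6 -97.9]
```

```bash
python3 -m inch '[{"jaw":3,"travel":[0,0,0],"dr":[0,0,0]},{"jaw":2,"travel":[0,0,0],"dr":[0,0,0]},{"jaw":1.2,"travel":[0,0,0],"dr":[0,0,0]},{"jaw":1.2,"travel":[0,0,0],"dr":[0,0,0]},{"jaw":1.2,"travel":[0,0,0],"dr":[0,0,0]},{"jaw":1.2,"travel":[0,0,0],"dr":[0,0,0]},{"jaw":1.2,"travel":[0,0,0],"dr":[0,0,0]}]' 15
python3 - <<'E'
from h import *
s=read_state();p0=s["tool_pos"];print(p0.round(4),s["force"].round(2),s["opening"])
M=R.from_euler('ZY',[-10.5,0],degrees=True)
for q in np.arange(1.2,.04,-.05):
    d=(hp(q)-hp(1.2))*100; print(round(q,2),d.round(2))
E
```

```text
time: 15.85
tool_pos: [0.6775, -0.073, 0.336]
eef_rot: [0.676, 0.561, 0.306, 0.368]
force: [-1.3, 0.3, 2.3]
opening: 0.177
finger_force: 15.0
[ 0.6775 -0.073   0.336 ] [-1.34  0.31  2.31] 0.17670173369057657
1.2 [0. 0. 0.]
1.15 [-0.82  0.15 -0.35]
1.1 [-1.61  0.3  -0.73]
1.05 [-2.39  0.44 -1.16]
1.0 [-3.15  0.58 -1.63]
0.95 [-3.88  0.72 -2.14]
0.9 [-4.59  0.85 -2.68]
0.85 [-5.27  0.98 -3.25]
0.8 [-5.92  1.1  -3.86]
0.75 [-6.54  1.21 -4.51]
0.7 [-7.12  1.32 -5.18]
0.65 [-7.68  1.42 -5.88]
0.6 [-8.19  1.52 -6.61]
0.55 [-8.68  1.61 -7.37]
0.5 [-9.12  1.69 -8.15]
0.45 [-9.52  1.77 -8.95]
0.4 [-9.89  1.83 -9.77]
0.35 [-10.21   1.89 -10.6 ]
0.3 [-10.49   1.95 -11.46]
0.25 [-10.74   1.99 -12.32]
0.2 [-10.93   2.03 -13.2 ]
0.15 [-11.09   2.05 -14.09]
0.1 [-11.2    2.08 -14.98]
0.05 [-11.26   2.09 -15.88]
```

Gripped. I draw the bar over the dead point slowly, along the arc.

```bash
python3 -m inch '[{"jaw":1.2,"travel":[-0.4,0.07,-0.17],"dr":[0,0,0]},{"jaw":1.2,"travel":[-0.8,0.15,-0.35],"dr":[0,0,0]},{"jaw":1.2,"travel":[-1.2,0.22,-0.54],"dr":[0,0,0]},{"jaw":1.2,"travel":[-1.6,0.3,-0.73],"dr":[0,0,0]},{"jaw":1.2,"travel":[-2,0.37,-0.94],"dr":[0,0,0]},{"jaw":1.2,"travel":[-2.4,0.44,-1.16],"dr":[0,0,0]},{"jaw":1.2,"travel":[-2.8,0.51,-1.4],"dr":[0,0,0]},{"jaw":1.2,"travel":[-3.15,0.58,-1.63],"dr":[0,0,0]},{"jaw":1.2,"travel":[-3.5,0.65,-1.88],"dr":[0.2,1,0]},{"jaw":1.2,"travel":[-3.9,0.72,-2.14],"dr":[0.4,2,0]},{"jaw":1.2,"travel":[-4.2,0.78,-2.4],"dr":[0.5,3,0]},{"jaw":1.2,"travel":[-4.6,0.85,-2.65],"dr":[0.7,4,0]}]' 15
python3 - <<'E'
from h import *
s=read_state();print(s["qpos"].round(3),s["force"].round(2))
d=s["tool_pos"][:2]-H; print(d@X,d@Y,s["tool_pos"][2]-.165)
E
```

```text
time: 17.05
tool_pos: [0.6305, -0.0642, 0.308]
eef_rot: [0.689, 0.572, 0.284, 0.343]
force: [0.3, 1.6, -0.0]
opening: 0.18
finger_force: 15.0
[-0.332  0.314  2.01   2.276  0.153 -2.371] [ 0.27  1.56 -0.02]
-0.11789158607726855 0.0005111933397765385 0.14302600414279878
```

```bash
python3 -m inch '[{"jaw":1.2,"travel":[-0.34,0.06,-0.28],"dr":[0.15,0.8,0]},{"jaw":1.2,"travel":[-0.68,0.13,-0.57],"dr":[0.3,1.5,0]},{"jaw":1.2,"travel":[-1,0.19,-0.87],"dr":[0.4,2.3,0]},{"jaw":1.2,"travel":[-1.32,0.25,-1.17],"dr":[0.55,3,0]},{"jaw":1.2,"travel":[-1.63,0.31,-1.49],"dr":[0.7,3.8,0]},{"jaw":1.2,"travel":[-1.93,0.36,-1.81],"dr":[0.8,4.5,0]},{"jaw":1.2,"travel":[-2.22,0.42,-2.14],"dr":[0.95,5.2,0]},{"jaw":1.2,"travel":[-2.5,0.47,-2.47],"dr":[1.1,6,0]},{"jaw":1.2,"travel":[-2.78,0.52,-2.82],"dr":[1.2,6.7,0]},{"jaw":1.2,"travel":[-3.05,0.57,-3.16],"dr":[1.4,7.5,0]},{"jaw":1.2,"travel":[-3.3,0.62,-3.52],"dr":[1.5,8.2,0]},{"jaw":1.2,"travel":[-3.55,0.67,-3.88],"dr":[1.65,9,0]}]' 15
python3 - <<'E'
from h import *
s=read_state();print(s["qpos"].round(3),s["force"].round(2))
d=s["tool_pos"][:2]-H; print(d@X,d@Y,s["tool_pos"][2]-.165)
E
```

```text
time: 18.25
tool_pos: [0.5937, -0.0571, 0.2675]
eef_rot: [0.714, 0.594, 0.236, 0.285]
force: [-1.0, 1.1, -1.9]
opening: 0.178
finger_force: 15.0
[-0.333  0.318  2.029  1.197  0.109 -1.304] [-0.99  1.14 -1.95]
-0.15533624178257735 0.0008402756269498285 0.10254383194110331
```

```bash
python3 -m inch '[{"jaw":1.2,"travel":[-0.24,0.05,-0.38],"dr":[0.15,0.8,0]},{"jaw":1.2,"travel":[-0.48,0.09,-0.75],"dr":[0.3,1.5,0]},{"jaw":1.2,"travel":[-0.7,0.13,-1.14],"dr":[0.4,2.3,0]},{"jaw":1.2,"travel":[-0.92,0.17,-1.53],"dr":[0.55,3,0]},{"jaw":1.2,"travel":[-1.12,0.21,-1.92],"dr":[0.7,3.8,0]},{"jaw":1.2,"travel":[-1.31,0.25,-2.32],"dr":[0.8,4.5,0]},{"jaw":1.2,"travel":[-1.5,0.28,-2.73],"dr":[0.95,5.2,0]},{"jaw":1.2,"travel":[-1.67,0.31,-3.14],"dr":[1.1,6,0]},{"jaw":1.2,"travel":[-1.83,0.34,-3.55],"dr":[1.2,6.7,0]},{"jaw":1.2,"travel":[-1.98,0.37,-3.97],"dr":[1.4,7.5,0]},{"jaw":1.2,"travel":[-2.12,0.4,-4.4],"dr":[1.5,8.2,0]},{"jaw":1.2,"travel":[-2.25,0.43,-4.82],"dr":[1.65,9,0]},{"jaw":1.2,"travel":[-2.25,0.43,-4.82],"dr":[1.65,9,0]}]' 15
python3 - <<'E'
from h import *
s=read_state();print(s["qpos"].round(3),s["force"].round(2))
d=s["tool_pos"][:2]-H; print(d@X,d@Y,s["tool_pos"][2]-.165)
E
```

```text
time: 19.55
tool_pos: [0.5704, -0.0524, 0.2186]
eef_rot: [0.735, 0.611, 0.188, 0.226]
force: [-3.1, -0.3, -4.7]
opening: 0.177
finger_force: 15.0
[-0.328  0.372  2.022  0.483  0.175 -0.597] [-3.08 -0.33 -4.73]
-0.1791511293472953 0.0011385708553287538 0.05359004524633498
```

```bash
python3 -m inch '[{"jaw":1.2,"travel":[0,0,-0.2],"dr":[0,0,0]},{"jaw":1.2,"travel":[0,0,-0.4],"dr":[0,0,0]},{"jaw":1.2,"travel":[0,0,-0.6],"dr":[0,0,0]},{"jaw":1.2,"travel":[-0.02,0,-0.8],"dr":[0,0,0]},{"jaw":1.2,"travel":[-0.05,0,-1],"dr":[0,0,0]},{"jaw":1.2,"travel":[-0.1,0,-1.2],"dr":[0,0,0]},{"jaw":1.2,"travel":[-0.1,0,-1.4],"dr":[0,0,0]},{"jaw":1.2,"travel":[-0.1,0,-1.6],"dr":[0,0,0]},{"jaw":1.2,"travel":[-0.15,0,-1.8],"dr":[0,0,0]},{"jaw":1.2,"travel":[-0.15,0,-2],"dr":[0,0,0]},{"jaw":1.2,"travel":[-0.15,0,-2],"dr":[0,0,0]}]' 15
python3 -m inch '[{"jaw":1.2,"travel":[0,0,-0.1],"dr":[0,0,0]},{"jaw":1.2,"travel":[0,0,-0.2],"dr":[0,0,0]},{"jaw":1.2,"travel":[0,0,-0.2],"dr":[0,0,0]}]' 15
```

```text
time: 20.65
tool_pos: [0.567, -0.0517, 0.1983]
eef_rot: [0.735, 0.611, 0.188, 0.225]
force: [-8.3, 0.0, -3.6]
opening: 0.176
finger_force: 15.0
time: 20.95
tool_pos: [0.5668, -0.0517, 0.1963]
eef_rot: [0.735, 0.612, 0.187, 0.225]
force: [-8.9, -1.7, -4.9]
opening: 0.177
finger_force: 15.0
```

```bash
python3 -m inch '[{"jaw":1.2,"travel":[-0.1,0,0],"dr":[0,0,0]},{"jaw":1.2,"travel":[-0.2,0.04,-0.1],"dr":[0,0,0]},{"jaw":1.2,"travel":[-0.2,0.04,-0.1],"dr":[0,0,0]}]' 15
python3 -m inch '[{"jaw":1.2,"travel":[-0.1,0,-0.1],"dr":[0,0,0]},{"jaw":1.2,"travel":[-0.1,0,-0.2],"dr":[0,0,0]},{"jaw":1.2,"travel":[-0.1,0,-0.2],"dr":[0,0,0]}]' 15
```

```text
time: 21.25
tool_pos: [0.5668, -0.0517, 0.1966]
eef_rot: [0.735, 0.611, 0.189, 0.227]
force: [-7.1, 0.9, -5.2]
opening: 0.176
finger_force: 15.0
time: 21.55
tool_pos: [0.5666, -0.0517, 0.1951]
eef_rot: [0.734, 0.611, 0.189, 0.227]
force: [-6.5, 2.2, -5.8]
opening: 0.174
finger_force: 15.0
```

```bash
python3 -m inch '[{"jaw":1.2,"travel":[-0.1,0,-0.1],"dr":[0,0,0]},{"jaw":1.2,"travel":[-0.1,0,-0.2],"dr":[0,0,0]},{"jaw":1.2,"travel":[-0.1,0,-0.2],"dr":[0,0,0]}]' 15
python3 -m inch '[{"jaw":1.2,"travel":[0,0,-0.1],"dr":[0,0,0]},{"jaw":1.2,"travel":[0,0,-0.2],"dr":[0,0,0]},{"jaw":1.2,"travel":[0,0,-0.2],"dr":[0,0,0]}]' 15
```

```text
time: 21.85
tool_pos: [0.5664, -0.0518, 0.1936]
eef_rot: [0.734, 0.611, 0.19, 0.228]
force: [-3.8, 3.0, -5.5]
opening: 0.18
finger_force: 15.0
time: 22.15
tool_pos: [0.5662, -0.0517, 0.1915]
eef_rot: [0.734, 0.611, 0.189, 0.228]
force: [-6.1, 3.8, -5.4]
opening: 0.177
finger_force: 15.0
```

```bash
python3 -m inch '[{"jaw":1.2,"travel":[-0.1,-0.05,-0.1],"dr":[0,0,0]},{"jaw":1.2,"travel":[-0.1,-0.05,-0.2],"dr":[0,0,0]},{"jaw":1.2,"travel":[-0.1,-0.05,-0.2],"dr":[0,0,0]}]' 15
python3 -m inch '[{"jaw":1.2,"travel":[0,0,-0.1],"dr":[0,0,0]},{"jaw":1.2,"travel":[0,0,-0.1],"dr":[0,0,0]},{"jaw":1.2,"travel":[0,0,-0.1],"dr":[0,0,0]}]' 15
```

```text
time: 22.45
tool_pos: [0.5661, -0.0518, 0.1904]
eef_rot: [0.734, 0.611, 0.19, 0.228]
force: [-3.8, 5.4, -2.4]
opening: 0.176
finger_force: 15.0
time: 22.75
tool_pos: [0.5661, -0.0518, 0.1903]
eef_rot: [0.733, 0.611, 0.191, 0.229]
force: [-7.0, 6.5, 3.2]
opening: 0.18
finger_force: 15.0
```

The presser has landed: the load has gone from the hand and the motion has stopped. I relieve the residual force and let go.

```bash
python3 -m inch '[{"jaw":1.2,"travel":[-0.05,0.1,0.05],"dr":[0,0,0]},{"jaw":1.2,"travel":[-0.1,0.15,0.06],"dr":[0,0,0]},{"jaw":1.2,"travel":[-0.1,0.15,0.06],"dr":[0,0,0]}]' 6
python3 -m inch '[{"jaw":1.7,"travel":[0,0,0],"dr":[0,0,0]},{"jaw":2,"travel":[0,0,0],"dr":[0,0,0]},{"jaw":2.5,"travel":[0,0,0],"dr":[0,0,0]},{"jaw":3.5,"travel":[0,0,0],"dr":[0,0,0]},{"jaw":4.4,"travel":[0,0,0],"dr":[0,0,0]},{"jaw":4.4,"travel":[0,0,0],"dr":[0,0,0]}]'
python3 - <<'E'
from h import *
s=read_state();p=snapshot("wrist"); save(p,"pics/w6.png");C=R.from_quat(s["eef_rot"]).as_matrix();print(C.round(2))
c=p["color"].astype(int);red=(c[...,0]>90)&(c[...,1]<.4*c[...,0])&(c[...,2]<.4*c[...,0])
t=pts(p,red);l=(t-s["tool_pos"])@C;k=(abs(l[:,1])<.05)&(l[:,2]<.06)&(l[:,2]>-.03)
print("bar in tool frame",k.sum(),np.percentile(l[k],[3,50,97],0).round(4))
E
```

```text
time: 23.05
tool_pos: [0.5661, -0.0518, 0.1904]
eef_rot: [0.734, 0.61, 0.19, 0.23]
force: [-0.7, 3.9, -3.8]
opening: 0.178
finger_force: 6.0
time: 23.65
tool_pos: [0.5662, -0.0527, 0.1909]
eef_rot: [0.734, 0.61, 0.19, 0.231]
force: [-0.1, 0.8, 0.1]
opening: 0.458
finger_force: 0.0
[[ 0.18  0.81  0.56]
 [ 0.98 -0.15 -0.11]
 [-0.    0.57 -0.82]]
bar in tool frame 3170 [[-0.0343 -0.0084 -0.0002]
 [ 0.0274 -0.0012  0.0016]
 [ 0.0592  0.0058  0.0058]]
```

View pics/w6.png

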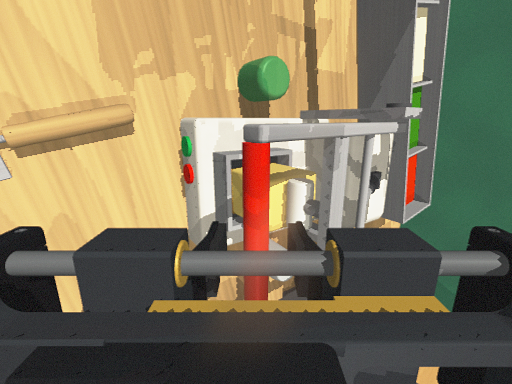

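The bar at (257,220) lies free between the open fingers, and the nose at (298,205) rests on the cheese. I retreat along the tool axis.

```bash
python3 -m inch '[{"jaw":4.4,"travel":[-0.56,0.11,0.82],"dr":[0,0,0]},{"jaw":4.4,"travel":[-1.4,0.28,2.05],"dr":[0,0,0]},{"jaw":4.4,"travel":[-2.8,0.55,4.1],"dr":[0,0,0]},{"jaw":4.4,"travel":[-4.5,0.88,6.6],"dr":[0,0,0]},{"jaw":4.4,"travel":[-6.2,1.2,9],"dr":[0,0,0]},{"jaw":4.4,"travel":[-7.8,1.5,11.5],"dr":[0,0,0]},{"jaw":4.4,"travel":[-7.8,1.5,11.5],"dr":[0,0,0]},{"jaw":4.4,"travel":[-7.8,1.5,11.5],"dr":[0,0,0]}]'
python3 - <<'E'
from h import *
ims=[]
p=snapshot("scene");ims.append(p["color"][120:300,120:360]);
c=p["color"].astype(int);red=(c[...,0]>100)&(c[...,1]<.45*c[...,0])&(c[...,2]<.45*c[...,0]);t=pts(p,red);d=t[:,:2]-H;x=d@X;y=d@Y;k=(t[:,2]>.15)&(t[:,2]<.36)&(abs(y)<.06)&(x<.0)&(x>-.25)
print(k.sum(),np.median(x[k]) if k.any() else 0,np.median(t[k,2]) if k.any() else 0)
p=snapshot("top");ims.append(p["color"][90:270,180:420])
cv2.imwrite("pics/f.png",cv2.resize(np.hstack(ims),(800,300),interpolation=cv2.INTER_CUBIC)[...,::-1])
for t in["oregano","shaker","spatula","tomato_can","flat_grater"]:
    for r in regions_of(p,t)[:1]: print(t,r["score"],np.median(pts(p,r["pixels"]),0).round(3))
E
```

```text
time: 24.5
tool_pos: [0.4879, -0.0372, 0.3061]
eef_rot: [0.734, 0.61, 0.19, 0.231]
force: [0.3, 0.6, 0.9]
opening: 0.505
finger_force: 0.0
125 -0.1743360642902211 0.19027013237814705
oregano 0.56 [0.706 0.044 0.048]
shaker 0.46 [ 0.663 -0.184  0.07 ]
spatula 0.97 [0.44  0.036 0.007]
tomato_can 0.64 [ 0.56  -0.292  0.083]
flat_grater 0.95 [ 0.321 -0.36   0.007]
```

View pics/f.png

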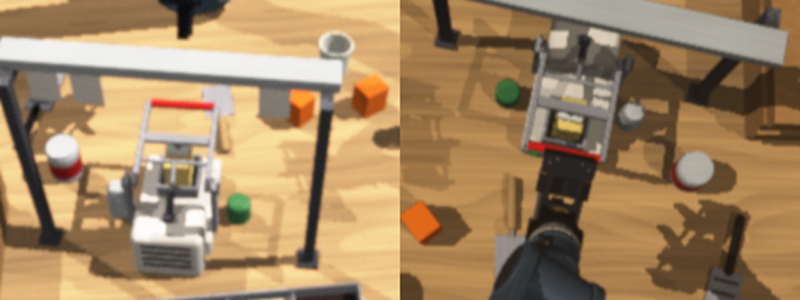

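The presser rests on the cheese, the hand is clear, and the other things are where they were. The spatula and grater readings shifted only because the arm hides part of them.

```bash
python3 -c "
from workcell import job
print(job.sign_off())"
```

```text
the job is handed in; nothing more can be done
None
```

I handed the job in at about 24.5 s: the cheese stands upright in the well, the presser was eased down and rests on it by its own spring, and the gripper is clear with nothing else seen to have moved (no verdict came back).

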